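# Bring the ink caddy round its bent rail, bar it in and load the ink bottle

### The job

Swing the brass keeper arm fully open, then slide the wooden ink caddy along its bent rod, round the curve and right up against the end stop. Swing the keeper shut again behind the caddy, and finally stand the short ink bottle upright in the caddy's well and let go. Leave everything else on the table where it is.

Things in the scene. Friction and masses are not known exactly. Their poses are not given: they have to be found in the camera images.
- guide: Fixed rail unit: brown board 250 x 480 x 14 mm carrying a bent 12 mm steel rod, level, axis 34 mm above the table. Origin: centre of the board's underside; z up. Seen in this frame the rod runs along +x at y = -95 mm, bends 90 degrees left on a 150 mm radius about (-55,55), then runs along +y at x = 95 to the end stop. The board's long side lies along the diagonal (1,1).
- bend_start (a point): Point on the rod's axis, (-55,-95) mm in the guide's frame, where the first straight (135 mm long, from a 48 mm high block at x = -190) ends and the bend begins.
- bend_end (a point): Point on the rod's axis, (95,55) mm in the guide's frame, where the bend ends and the last straight begins; it leads to the dark wooden end stop, 66 mm high, whose face is at y = 177.
- home (a point): Point on the board's top (14 mm above the table) over which the caddy is centred when it touches the end stop: (95,139) mm in the guide's frame.
- caddy_floor (a point): Ink caddy: loose pale wooden block, 0.4 kg, threaded on the rod by a 22 mm bore, standing on the board. Base 76 mm long (its x, in the direction of travel) x 80 wide x 46 high, on top an open square well, inside 62 x 62 mm, 4 mm walls, 20 deep. Point: centre of the well's floor, 46 mm above the underside, 60 above the table.
- caddy_back (a point): Centre of the caddy's rear end face, 38 mm behind the middle of the well, 52 mm above the table: the place to push, just above the rod (rod top 40 mm, base top 60, well rim 80 above the table; the well's wall stands 3 mm in front of this face). It slides with light friction and turns to follow the rod when pushed.
- keeper (a joint): Keeper: level brass arm, 110 x 16 mm, 48 to 62 mm above the table, on an upright pivot outside the bend. 0 = shut: lies across the rod, pointing to the guide's -x, barring the caddy's way (8 mm behind the caddy when that is home). Opens anticlockwise from above to its stop at 1.75 rad; clears the caddy above 1.4. Friction holds it where left; about 0.6 N at the peg moves it.
- keeper_pivot (a point): On the keeper's pivot axis, 69 mm above the table: (157,85) mm in the guide's frame. The pivot is 26 mm in diameter.
- keeper_peg (a point): Upright dark wooden peg at the keeper's free end, 14 mm thick, from 48 to 106 mm above the table, 110 mm from the pivot axis; point on its axis, 84 mm above the table. Push it sideways or pinch it from above. At keeper angle a it lies at pivot + 110 mm * (-cos a, -sin a) in the guide's frame.
- ink_center (a point): Ink bottle, the short one: black plastic, round, 52 mm body up to 64 mm height, then a shoulder and a 28 mm cap; 95 mm high, 0.18 kg, standing on the table. Point on its axis, half-way up (47.5 mm above its foot). z along the axis.
- tall_bottle_center (a point): Bystander: tall black bottle, 70 mm diameter, 170 mm high, with a paper label. Point half-way up.
- cup_center (a point): Bystander: white paper cup with lid, 82 mm diameter at the lid, 112 mm high. Point half-way up.
- paperweight: Bystander: dark wooden bar 22 x 110 x 16 mm lying on the guide's board inside the bend. Origin: centre of its underside.
- inkstone: Bystander: dark rectangular inkstone tray 140 x 100 x 29 mm. Origin: centre of its underside.
- phone: Bystander: black phone 150 x 72 x 9 mm lying flat. Origin: centre of its underside.
- brush_rest: Bystander: white rest with three brushes lying across it, 215 x 110 x 26 mm. Origin: centre of the rest's underside.
Things that resemble listed ones, but are neither listed nor needed, are in the scene too. Leave any pink look-alike of the part that bears ink_center alone. Of the things that look like the part that bears caddy_floor, the smaller one is meant.

How it is judged (in metres and radians):
On the way, in this order (a step that is already met when the one before it is completed fails the run):
1. the keeper arm is swung open (value of joint keeper above 1.4 rad), for 0.2 s.
2. the caddy is home against the end stop (horizontal distance between caddy_floor and home below 0.012 m), for 0.2 s.
3. the keeper is shut behind the caddy, still home (value of joint keeper below 0.12 rad and horizontal distance between caddy_floor and home below 0.012 m), for 0.2 s.
At the end, for the whole second after the job is handed in: The caddy stands within 12 mm of its place against the end stop, the keeper is shut (below 0.12 rad) behind it, and the ink bottle stands upright (within 7 degrees) on the floor of the caddy's well (within 10 mm of its centre), at rest and released (all of step 3 and horizontal distance between ink_center and caddy_floor below 0.01 m and z of ink_center in the frame of caddy_floor between 0.041 and 0.054 m and angle between ink_center's own z axis and vertical below 0.12 rad and linear speed of each of ink, caddy below 0.02 m/s); the robot touches nothing.
It fails at once if a bystander is moved more than 40 mm (distance of any of tall_bottle_center, cup_center, paperweight, inkstone, phone, brush_rest from where it was at the start of the episode above 0.04 m).
It also fails if it takes over 72 s, if anything falls off the work surface, if the arm or the gripper's body presses on something with over 40 N, if the wrist force passes 120 N, or if a joint passes its speed limit or range.

### The arm

A 6-joint arm with a two-finger parallel gripper is mounted at the origin on the work surface. World frame = base frame: x ahead of the robot, y to its left, z up, the work surface at z = 0. Lengths are in m, angles in degrees, forces in N, time in s.
With the tool pointing down it reaches from about 0.35 to 0.875 m from the base axis. Payload 4.2 kg.
Tool frame: the origin (TCP) lies on the front face of the gripper's body, between the roots of the fingers; the fingertips stand 70 mm ahead of it and the grasp point (between the pads) lies 51 mm ahead of it (r.nose_length is the distance from the TCP to the fingertips, in m); z points along the fingers, y is the direction in which the jaws open and shut (so a half turn about z gives the same grasp; the last joint's range is limited). The gripper opens to 87 mm and grips with 3 to 60 N. Pads are 19 mm wide; open, the fingers measure 117 mm over their backs; the gripper's body (75 mm by 190 mm) begins 51 mm behind the grasp point.
Start: joints at [88.098, 22.042, 0.453, 0, -68.411, -14.817], TCP at [0.18, 0.599, 0.292] pointing down, gripper open.
Joint ranges: [-179.83, 179.83], [-69.29, 118.12], [-61.27, 80.66], [-181.25, 117.63], [-171.15, -9.14], [-177.46, 177.46]. Speed limits (degrees/s): [159.86, 159.86, 180, 180, 180, 180].

### API

Orientations are given as a 3x3 rotation matrix whose columns are the frame's x, y, z axes.
In Python, from station import telemetry, capture, order, r gives the robot as it stands.
- The arm moves only by the tool drive_tool, never from a script. Its argument "series" is a list of rows, each a list of 4 numbers: the shift along the tool's x, y, z as a fraction of full scale, then the turn about the tool's z as a fraction of full scale. In form: [[dx, dy, dz, turn], ...]. A call has 1 to 10 rows; each row is the pose to reach, as a shift and turn from the pose commanded when the call began, along the tool's axes at that moment; what a row does not reach only later rows make up. Full scale, the value 1, is 0.12 m for a shift and 2 rad for a turn. A row lasts 1/8 s, in which the tool goes at most 62.5 mm and 10.7 degrees, less where a joint would pass 70% of its speed; a pose out of reach is approached as far as the arm can. A call with a number of a shift or a turn outside -1 to 1 is refused whole. A call with a gripper value outside its range is refused whole. "fingers" is the finger opening in mm, from 0 to 87, set as the call begins (left out, the last holds). The fingers move at their own pace and stop on an object; the grip force is fixed at half the most. Time passes only in rows, so rows that repeat a pose let the fingers close. It gives the time, the measured TCP pose, the force and the opening at its end, in the units of the state.
- telemetry.sense(): the state, without advancing time (a new reading comes with each control period).
- capture(name): name is "side" or "top" or "wrist"; returns a dict with "color" (420x560x3 uint8, blue, green, red), "fx", "fy", "cx", "cy" (pixels), "eye" and "attitude" of the camera in the world; the wrist camera has in their place "mount" (4x4, takes a point from camera to tool coordinates, whose origin is the TCP and whose axes are the flange's). Camera axes: x right, y up, looking along -z (the intrinsics and any distortion apply to the point x, -y, -z); pixel columns grow to the right and rows downward; lengths in m; the calibration is good to about 2 mm. A picture is of the moment at which its call begins: read the wrist's pose just before it. There is no depth.
- order.finish_job(): hands the job in, once; it reports no verdict.
The state is a dict: "time_s": time; "joints": joint angles; "joint_velocities": joint speeds; "effort": joint torques, N m; "tcp_pos": TCP position; "ee_rot": TCP orientation; "wrist_force": force on the tool from outside, world axes, zero at the start; "moment": the same for the moment, N m; "gripper_width": opening from 0.0 (shut) to 1.0 (fully open).
Only numpy, scipy, OpenCV 4.12 (cv2) and the standard library are available. Lean on these libraries where they do the work, as an engineer would, in place of code of your own. Each camera call takes 0.05 s, during which the arm holds its last target. There are 200 camera calls.

## Working session

There is one attempt and no reset: what is moved stays moved. The work goes in short steps, Python scripts to look and compute and a tool call to move; the robot and the scene stay as the last step left them, time stands still between calls to the robot, and variables do not carry over. Pictures are saved under pics/ and viewed, about 8 in all and at most 12, crops included, and the job is handed in when it is done.

Besides the shell and the picture viewer there is one more tool, called after ">>>" as a command line: name --pt "numbers of a row" for each row, then --argument value for the rest. drive_tool: Moves the arm, as the interface text tells. Shift numbers are shares of 0.12 m and turn numbers shares of 2 rad, none past 1 either way. Its arguments: {"type":"object","properties":{"series":{"type":"array","items":{"type":"array","items":{"type":"number","minimum":-1,"maximum":1}}},"fingers":{"type":"number"}},"required":["series"]}

```bash
ls; mkdir -p pics
python3 - <<'E'
from station import telemetry, capture, order, r
import cv2,pickle
s=telemetry.sense();print(s)
d={}
for n in("side","top","wrist"):
    c=capture(n);d[n]=c;cv2.imwrite(f"pics/{n}0.png",c["color"])
    print(n,{k:v for k,v in c.items() if k!="color"})
pickle.dump((s,d),open("d0.pkl","wb"))
E
```

```text
pics
{'time_s': 0.0, 'joints': array([ 8.80984645e+01,  2.20911274e+01,  3.79878477e-01, -2.78467419e-02,
       -6.84121950e+01, -1.48179980e+01]), 'joint_velocities': array([-0.10951676, -0.08160193,  0.01077902,  0.01770579,  0.0709827 ,
        0.12845865]), 'effort': array([ 1.36127313e-03, -3.90663528e+01,  1.87402600e+01,  4.21996862e+00,
        1.09625916e-02, -1.92436901e-04]), 'tcp_pos': array([0.17963987, 0.59815528, 0.29115922]), 'ee_rot': array([[ 9.57672901e-01, -2.87858194e-01, -5.23165946e-04],
       [-2.87858647e-01, -9.57670521e-01, -2.13827948e-03],
       [ 1.14500665e-04,  2.19837015e-03, -9.99997577e-01]]), 'wrist_force': array([-0.51097101, -0.31711122,  1.19979935]), 'moment': array([-0.00730076, -0.03783023, -0.01198506]), 'gripper_width': 1.0020145771453823}
side {'fx': 427.20545168409785, 'fy': 427.20545168409785, 'cx': 283.7811772743207, 'cy': 207.95437694933216, 'eye': array([-0.15003187, -0.62940524,  0.83647483]), 'attitude': array([[ 0.69118094,  0.4571206 , -0.55974072],
       [-0.72263925,  0.42876963, -0.54217075],
       [-0.0078376 ,  0.7792287 ,  0.62669068]])}
top {'fx': 545.1387374513254, 'fy': 545.1387374513254, 'cx': 287.41828649105037, 'cy': 217.850448172474, 'eye': array([0.29708094, 0.01422461, 1.54300469]), 'attitude': array([[ 0.00825333,  0.99117337, -0.13231489],
       [-0.99995893,  0.00867611,  0.00261908],
       [ 0.00374394,  0.13228784,  0.99120427]])}
wrist {'fx': 360.71637248586705, 'fy': 360.71637248586705, 'cx': 271.5404996172782, 'cy': 209.99707057554846, 'mount': array([[-5.70466235e-04,  9.53739364e-01,  3.00634163e-01,
         8.33795943e-02],
       [ 9.99999814e-01,  6.09200634e-04, -3.51007908e-05,
         7.12395325e-05],
       [-2.16623529e-04,  3.00634087e-01, -9.53739534e-01,
        -9.17194776e-02],
       [ 0.00000000e+00,  0.00000000e+00,  0.00000000e+00,
         1.00000000e+00]])}
```

View pics/top0.png

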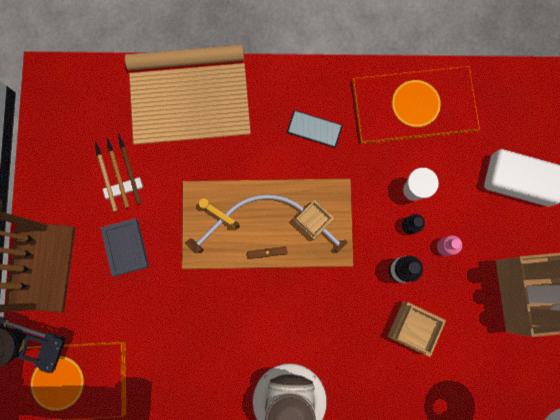

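View pics/side0.png

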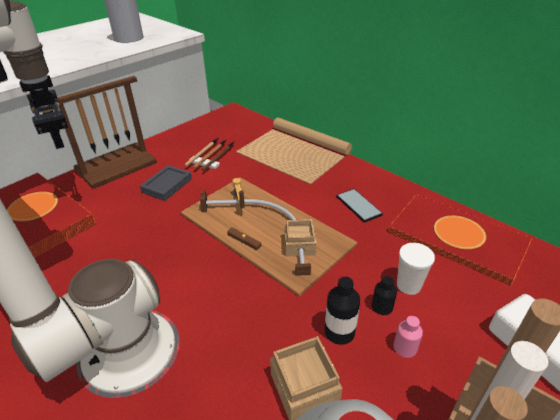

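The top view shows the caddy at (313,219) on the rod. The keeper pivot is at about (203,205) with its peg at about (236,224), and the board corners are about (182,180) to (353,268).

- **Caddy candidates:** the box on the rod at (313,219) and the bigger loose box at (418,329). The smaller one, threaded on the rod, is meant.
- **Ink candidates:** the black short bottle at (413,224), the pink one at (450,245) and the tall labelled one at (407,268). The short black one is meant.

I'll confirm both in enlarged crops.

```bash
cat > h.py <<'E'
import numpy as np, cv2, pickle
def cam(c,s=None):
    if "eye" in c: return np.array(c["eye"]),np.array(c["attitude"])
    M=np.array(c["mount"]);R=np.array(s["ee_rot"])
    return np.array(s["tcp_pos"])+R@M[:3,3], R@M[:3,:3]
def proj(c,P,s=None):
    e,A=cam(c,s);q=(np.atleast_2d(P)-e)@A
    return np.c_[c["cx"]+c["fx"]*q[:,0]/-q[:,2], c["cy"]-c["fy"]*q[:,1]/-q[:,2]]
def ray(c,uv,s=None):
    e,A=cam(c,s);u,v=uv
    return e,A@np.array([(u-c["cx"])/c["fx"],-(v-c["cy"])/c["fy"],-1])
def onz(c,uv,z,s=None):
    e,d=ray(c,uv,s);return e+d*(z-e[2])/d[2]
def tri(obs):  # list of (c,uv,s)
    A=0;b=0
    for c,uv,s in obs:
        e,d=ray(c,uv,s);d=d/np.linalg.norm(d);P=np.eye(3)-np.outer(d,d);A=A+P;b=b+P@e
    return np.linalg.solve(A,b)
def crop(c,x0,y0,x1,y1,k,name):
    cv2.imwrite(name,cv2.resize(c["color"][y0:y1,x0:x1],None,fx=k,fy=k,interpolation=cv2.INTER_CUBIC))
E
python3 - <<'E'
from h import *
s,d=pickle.load(open("d0.pkl","rb"))
crop(d["top"],175,165,455,345,2.8,"pics/topc.png")
crop(d["side"],175,170,435,370,3,"pics/sidec.png")
E
```

```text
(no output)
```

View pics/topc.png

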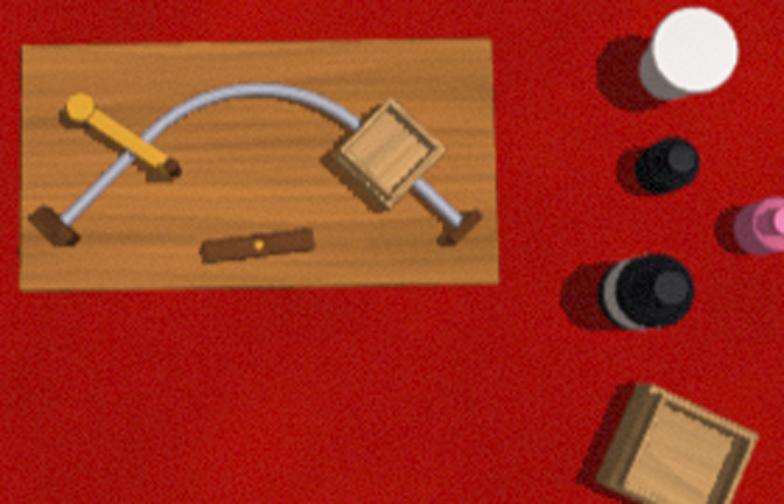

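View pics/sidec.png

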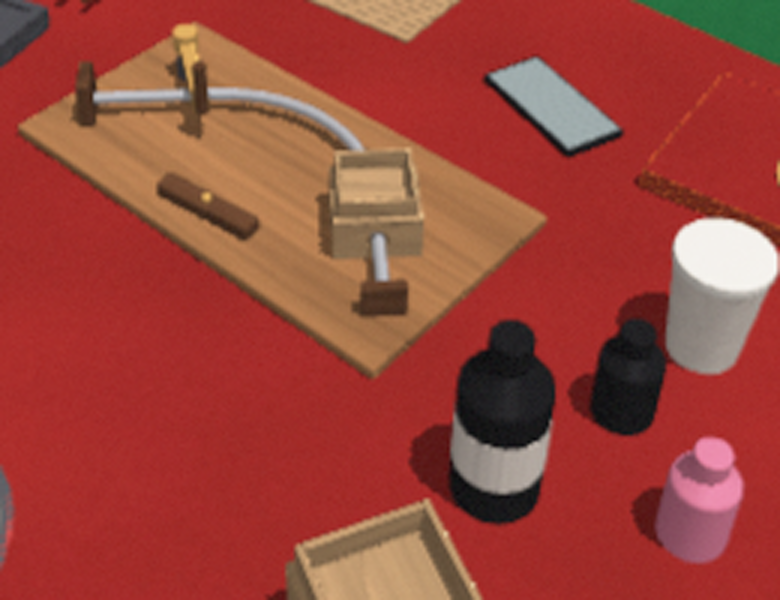

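The crops confirm both targets: the caddy on the rod (top crop 390,152) and the black short bottle (top crop cap 683,159; side crop cap 638,333), with the pink one at (765,220). Next I fit the poses.

```bash
cat >> h.py <<'E'
def G(g,p):  # guide mm -> world
    c,s_=np.cos(g[2]),np.sin(g[2]);p=np.atleast_2d(p)/1000.
    return np.c_[g[0]+c*p[:,0]-s_*p[:,1],g[1]+s_*p[:,0]+c*p[:,1],p[:,2]]
E
python3 - <<'E'
from h import *
from scipy.optimize import least_squares
s,d=pickle.load(open("d0.pkl","rb"))
T=lambda u,v:(175+(u+.5)/2.8-.5,165+(v+.5)/2.8-.5)
S=lambda u,v:(175+(u+.5)/3-.5,170+(v+.5)/3-.5)
t,sd=d["top"],d["side"]
u=np.array([1,1])/2**.5;v=np.array([-1,1])/2**.5
C=[(*(a*240*u+b*125*v),14) for a,b in((1,-1),(-1,-1),(-1,1),(1,1))]
ct=np.array([T(21,45),T(491,39),T(498,284),T(20,291)])
cs=np.array([S(197,24),S(546,218),S(374,376),S(20,128)])
f=lambda g:np.r_[(proj(t,G(g,C))-ct).ravel(),(proj(sd,G(g,C))-cs).ravel()]
R=least_squares(f,[.45,.03,.785]);g=R.x;print(g,np.degrees(g[2]),R.fun.round(1))
np.save("g.npy",g)
print("pivot",tri([(t,T(80,105),0),(sd,S(186,32),0)]),G(g,[157,85,69]))
print("peg",tri([(t,T(174,168),0),(sd,S(201,66),0)]),G(g,[47,85,106]))
print("bottle cap",tri([(t,T(683,159),0),(sd,S(638,331),0)]))
rim=[onz(t,T(*p),.08) for p in((393,99),(444,150),(389,208),(340,152))];c=np.mean(rim,0);print("caddy",c)
w=c[:2]-g[:2];a=g[2];print("in guide",[w[0]*np.cos(a)+w[1]*np.sin(a),-w[0]*np.sin(a)+w[1]*np.cos(a)])
for n,p in dict(home=[95,139,14],bs=[-55,-95,34],be=[95,55,34],stop=[95,177,66],start=[-190,-95,48]).items(): print(n,G(g,p))
for n,p,z in(("tall",(671,290),.17),("cup",(695,50),.112),("pw",(259,245),.03)):print(n,onz(t,T(*p),z))
E
```

```text
[0.4858779  0.06603946 0.80765057] 46.27496885508294 [ 0.9 -0.   1.1 -0.1  1.3  0.1  0.3  0.  -0.6 -1.2  0.5 -0.7 -0.8 -1.3
 -1.7 -1.1]
pivot [0.53631558 0.24099172 0.06586067] [[0.53296947 0.23824975 0.069     ]]
peg [0.47130945 0.14308919 0.10640111] [[0.45693767 0.15875658 0.106     ]]
bottle cap [ 0.48397952 -0.34159667  0.09494419]
caddy [ 0.48985886 -0.06299292  0.08      ]
in guide [np.float64(-0.09049558511463134), np.float64(-0.09206385772320459)]
home [[0.45109126 0.23076921 0.014     ]]
bs [[ 0.5165152  -0.03937095  0.034     ]]
be [[0.51179514 0.17270856 0.034     ]]
stop [[0.42362998 0.25703474 0.066     ]]
start [[ 0.42320344 -0.13693076  0.048     ]]
tall [ 0.35542076 -0.309253    0.17      ]
cup [ 0.58653908 -0.35101133  0.112     ]
pw [0.40240975 0.06562407 0.03      ]
```

```bash
cat >> h.py <<'E'
def rows(s,targets):
    "targets: (x,y,z,tool-y angle deg or None) -> drive rows"
    R=np.array(s["ee_rot"]);ya=np.degrees(np.arctan2(R[1,1],R[0,1]));o=[]
    for x,y,z,a in targets:
        p=R.T@(np.array([x,y,z])-s["tcp_pos"])/.12
        t=0 if a is None else -np.radians((a-ya+180)%360-180)/2
        o.append([*p.round(2),round(t,2)])
    return o,ya
def st(s): print("t",round(s["time_s"],2),"tcp",s["tcp_pos"].round(4),"F",s["wrist_force"].round(1),"w",round(s["gripper_width"]*87,1),"j",s["joints"].round(0))
E
python3 - <<'E'
from h import *
s,d=pickle.load(open("d0.pkl","rb"))
print(rows(s,[(.471,.143,.26,146.6)]))
E
```

```text
([[np.float64(3.42), np.float64(2.93), np.float64(0.27), np.float64(0.93)]], np.float64(-106.72981422972748))
```

>>> drive_tool --pt "0.34 0.29 0 0.09" --pt "0.67 0.57 0.03 0.18" --pt "1 0.86 0.05 0.28" --pt "1 0.86 0.05 0.37" --pt "1 0.86 0.05 0.46" --pt "1 0.86 0.05 0.56" --pt "1 0.86 0.05 0.65" --pt "1 0.86 0.05 0.74" --pt "1 0.86 0.05 0.84" --pt "1 0.86 0.05 0.93" --fingers 50

```text
time_s: 1.4
tcp_pos: [0.2649, 0.465, 0.2859]
ee_rot: [[-0.55, -0.835, -0.0], [-0.835, 0.55, -0.001], [0.001, -0.0, -1.0]]
wrist_force: [-0.6, 1.1, -0.5]
gripper_width: 0.576
```

Run:
```python
from h import *
from station import telemetry
s=telemetry.sense();st(s);print(rows(s,[(.471,.143,.26,146.6)]))
```

```text
t 1.4 tcp [0.2649 0.465  0.2859] F [-0.6  1.1 -0.5] w 50.1 j [  78.   14.  -13.   -0.  -64. -111.]
([[np.float64(1.3), np.float64(-2.91), np.float64(0.22), np.float64(0.0)]], np.float64(146.6372667902645))
```

>>> drive_tool --pt "0.21 -0.48 0 0" --pt "0.43 -0.97 0 0"

```text
time_s: 1.65
tcp_pos: [0.3335, 0.3595, 0.2858]
ee_rot: [[-0.543, -0.84, -0.0], [-0.84, 0.543, -0.001], [0.001, -0.0, -1.0]]
wrist_force: [1.1, 0.8, 0.4]
gripper_width: 0.575
```

>>> drive_tool --pt "0.21 -0.48 0.05 0" --pt "0.43 -0.97 0.1 0"

```text
time_s: 1.9
tcp_pos: [0.4018, 0.2545, 0.2745]
ee_rot: [[-0.544, -0.839, 0.0], [-0.839, 0.544, 0.0], [-0.001, -0.0, -1.0]]
wrist_force: [-0.1, 0.6, -0.3]
gripper_width: 0.576
```

>>> drive_tool --pt "0.21 -0.48 0.05 0" --pt "0.43 -0.97 0.12 0" --pt "0.43 -0.97 0.12 0" --pt "0.43 -0.97 0.12 0"

```text
time_s: 2.4
tcp_pos: [0.4707, 0.1493, 0.2599]
ee_rot: [[-0.546, -0.838, -0.0], [-0.838, 0.546, -0.0], [0.0, 0.0, -1.0]]
wrist_force: [-0.8, 0.3, -0.5]
gripper_width: 0.571
```

Run:
```python
from h import *
from station import telemetry,capture
s=telemetry.sense();c=capture("wrist");st(s)
pickle.dump((s,c),open("w1.pkl","wb"));cv2.imwrite("pics/w1.png",c["color"])
g=np.load("g.npy");print(proj(c,G(g,[[157,85,69],[47,85,106],[95,177,66],[95,55,34]]),s).round(0))
```

```text
t 2.4 tcp [0.4707 0.1493 0.2599] F [-0.8  0.3 -0.5] w 49.7 j [ 36.  11. -20.  -0. -59. -70.]
[[268. 318.]
 [295. 218.]
 [384. 273.]
 [249. 235.]]
```

View pics/w1.png

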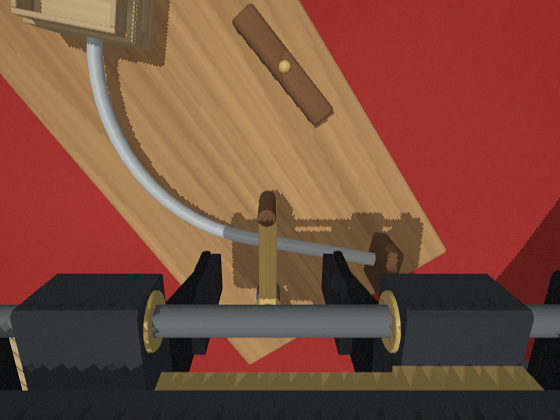

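Run:
```python
from h import *
s,c=pickle.load(open("w1.pkl","rb"));g=np.load("g.npy")
u=np.array([1,1])/2**.5;v=np.array([-1,1])/2**.5
print(proj(c,G(g,[(*(a*240*u+b*125*v),14) for a,b in((1,-1),(1,1))]),s).round(0))
p=onz(c,(267,215),.106,s);print("peg",p)
d=p[:2]-G(g,[157,85,0])[0,:2];print(np.hypot(*d),"a",(np.degrees(np.arctan2(d[1],d[0])-g[2])-180)%360)
print("seam",onz(c,(226,231),.034,s),"rodend",onz(c,(374,259),.034,s),"corners",onz(c,(446,249),.014,s),onz(c,(249,364),.014,s), G(g,[(*(a*240*u+b*125*v),14) for a,b in((1,1),(1,-1))]))
a=g[2]
for q in((226,231),(374,259),(128,155),(96,60)):
    w=onz(c,q,.034,s)[:2]-g[:2];print(q,[w[0]*np.cos(a)+w[1]*np.sin(a),-w[0]*np.sin(a)+w[1]*np.cos(a)])
```

```text
[[249. 365.]
 [449. 250.]]
peg [0.47268691 0.14565189 0.106     ]
0.11049140778957384 a 10.660314560442771
seam [0.52737318 0.15719093 0.034     ] rodend [0.42451426 0.2587084  0.034     ] corners [0.35787255 0.30012856 0.014     ] [0.60489327 0.30774157 0.014     ] [[0.35556871 0.30319872 0.014     ]
 [0.60550682 0.30876137 0.014     ]]
(226, 231) [np.float64(0.09455345748958507), np.float64(0.033016529166528474)]
(374, 259) [np.float64(0.09682070439788526), np.float64(0.17751778787086198)]
(128, 155) [np.float64(0.03971347597161915), np.float64(-0.062307778004966466)]
(96, 60) [np.float64(-0.03340076949440762), np.float64(-0.09317907805905443)]
```

```bash
cat >> h.py <<'E'
def pegt(g,a,z):
    p=G(g,[157-110*np.cos(np.radians(a)),85-110*np.sin(np.radians(a)),0])[0]
    return (p[0],p[1],z,a+90+np.degrees(g[2]))  # tool y opposite the opening tangent
E
python3 - <<'E'
from h import *
s,c=pickle.load(open("w1.pkl","rb"));g=np.load("g.npy")
print(rows(s,[pegt(g,10.66,.154)]))
p=pegt(g,10.66,.154);s2=dict(s);s2["tcp_pos"]=np.array(p[:3])
for k in(range(19,88,9),):
    print(*rows(s2,[pegt(g,a,.154) for a in [*k,95]])[0],sep="\n")
E
```

```text
([[np.float64(0.01), np.float64(-0.03), np.float64(0.88), np.float64(-0.0)]], np.float64(146.92866464824954))
[np.float64(-0.01), np.float64(-0.13), np.float64(-0.0), np.float64(-0.07)]
[np.float64(-0.04), np.float64(-0.27), np.float64(-0.0), np.float64(-0.15)]
[np.float64(-0.1), np.float64(-0.41), np.float64(-0.0), np.float64(-0.23)]
[np.float64(-0.17), np.float64(-0.53), np.float64(-0.0), np.float64(-0.31)]
[np.float64(-0.26), np.float64(-0.64), np.float64(-0.0), np.float64(-0.39)]
[np.float64(-0.37), np.float64(-0.74), np.float64(-0.0), np.float64(-0.47)]
[np.float64(-0.49), np.float64(-0.81), np.float64(-0.0), np.float64(-0.54)]
[np.float64(-0.62), np.float64(-0.87), np.float64(-0.0), np.float64(-0.62)]
[np.float64(-0.83), np.float64(-0.91), np.float64(-0.0), np.float64(-0.74)]
```

>>> drive_tool --pt "0.01 -0.03 0.3 0" --pt "0.01 -0.03 0.6 0" --pt "0.01 -0.03 0.88 0" --pt "0.01 -0.03 0.88 0"

```text
time_s: 2.95
tcp_pos: [0.4714, 0.1472, 0.1528]
ee_rot: [[-0.543, -0.84, -0.005], [-0.84, 0.543, -0.003], [0.005, 0.002, -1.0]]
wrist_force: [-0.0, -0.3, 0.5]
gripper_width: 0.572
```

>>> drive_tool --pt "0 0 0 0" --pt "0 0 0 0" --pt "0 0 0 0" --pt "0 0 0 0" --fingers 24

```text
time_s: 3.45
tcp_pos: [0.4732, 0.1467, 0.1551]
ee_rot: [[-0.545, -0.839, 0.001], [-0.839, 0.545, 0.001], [-0.001, -0.0, -1.0]]
wrist_force: [0.1, 0.6, 0.6]
gripper_width: 0.291
```

>>> drive_tool --pt "-0.01 -0.13 0 -0.07" --pt "-0.04 -0.27 0 -0.15" --pt "-0.1 -0.41 0 -0.23" --pt "-0.17 -0.53 0 -0.31" --pt "-0.26 -0.64 0 -0.39" --pt "-0.37 -0.74 0 -0.47" --pt "-0.49 -0.81 0 -0.54" --pt "-0.62 -0.87 0 -0.62" --pt "-0.83 -0.91 0 -0.74" --pt "-0.83 -0.91 0 -0.74"

```text
time_s: 4.7
tcp_pos: [0.62, 0.1715, 0.1542]
ee_rot: [[0.788, -0.616, 0.001], [-0.616, -0.788, 0.0], [0.0, -0.0, -1.0]]
wrist_force: [-0.3, -0.5, 1.0]
gripper_width: 0.278
```

Run:
```python
from h import *
from station import telemetry,capture
s=telemetry.sense();c=capture("wrist");t=capture("top");st(s);g=np.load("g.npy")
pickle.dump((s,c,t),open("w2.pkl","wb"))
k=cv2.resize(t["color"][165:285,175:365],None,fx=2.2,fy=2.2)
im=np.zeros((420,560+k.shape[1],3),np.uint8);im[:,:560]=c["color"];im[:k.shape[0],560:]=k;cv2.imwrite("pics/w2.png",cv2.resize(im,None,fx=.8,fy=.8))
print(s["ee_rot"].round(2)[:2,1], G(g,[157,85,69]),proj(t,G(g,[157,85,69])))
w=s["tcp_pos"][:2]-G(g,[157,85,0])[0,:2];print(np.hypot(*w),(np.degrees(np.arctan2(w[1],w[0])-g[2])-180)%360)
```

```text
t 4.7 tcp [0.62   0.1715 0.1542] F [-0.3 -0.5  1. ] w 24.1 j [ 30.  31.  -7.   0. -53.  22.]
[-0.62 -0.79] [[0.53296947 0.23824975 0.069     ]] [[204.2448614  202.95545695]]
0.10969411169778939 96.22006735015486
```

View pics/w2.png

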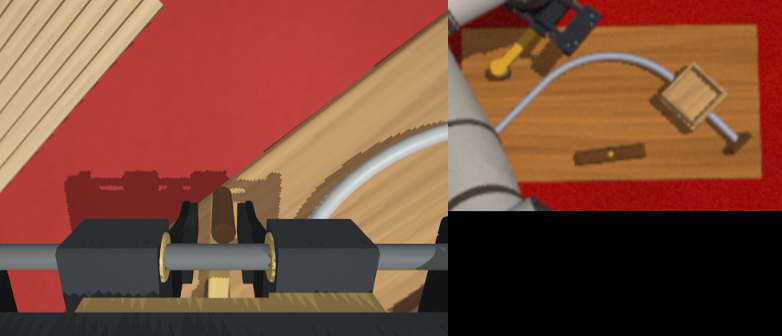

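>>> drive_tool --pt "0 0 0 0" --pt "0 0 0 0" --pt "0 0 -0.4 0" --pt "0 0 -0.8 0" --pt "0 0 -0.8 0" --fingers 45

```text
time_s: 5.42
tcp_pos: [0.6207, 0.1712, 0.2561]
ee_rot: [[0.786, -0.618, 0.01], [-0.618, -0.786, 0.004], [0.005, -0.009, -1.0]]
wrist_force: [0.1, -0.5, 0.1]
gripper_width: 0.512
```

```bash
cat >> h.py <<'E'
def rodt(g,L,z,off=0):
    "tool pose whose axis is 'off' mm behind the caddy middle at travel L mm from guide x=-190; tool x = heading+180"
    if L<135: P=np.array([-190+L,-95.]);h=0
    elif L<135+75*np.pi: h=(L-135)/150;P=np.array([-55+150*np.sin(h),55-150*np.cos(h)])
    else: h=np.pi/2;P=np.array([95.,55+L-135-75*np.pi])
    P=P-off*np.array([np.cos(h),np.sin(h)]);w=G(g,[P[0],P[1],0])[0]
    return (w[0],w[1],z,np.degrees(h+g[2])+90)
E
python3 - <<'E'
from h import *
from station import telemetry
s=telemetry.sense();st(s);g=np.load("g.npy")
t=rodt(g,99.5,.22,62);print(t,rows(s,[t]))
E
```

```text
t 5.42 tcp [0.6207 0.1712 0.2561] F [ 0.1 -0.5  0.1] w 44.6 j [ 30.  25.  -0.   0. -64.  22.]
(np.float64(0.4491233729044498), np.float64(-0.10983081485875833), 0.22, np.float64(136.27496885508293)) ([[np.float64(0.32), np.float64(2.73), np.float64(0.28), np.float64(0.83)]], np.float64(-128.1922362161055))
```

>>> drive_tool --pt "0.05 0.45 0 0" --pt "0.11 0.91 0 0" --fingers 0

```text
time_s: 5.68
tcp_pos: [0.5605, 0.0758, 0.2495]
ee_rot: [[0.786, -0.618, -0.002], [-0.618, -0.786, -0.0], [-0.001, 0.001, -1.0]]
wrist_force: [0.0, -0.3, 0.7]
gripper_width: 0.369
```

>>> drive_tool --pt "0.05 0.45 0 0" --pt "0.11 0.91 0 0"

```text
time_s: 5.92
tcp_pos: [0.503, -0.0188, 0.2499]
ee_rot: [[0.786, -0.619, -0.001], [-0.619, -0.786, -0.0], [-0.001, 0.001, -1.0]]
wrist_force: [0.7, -1.6, -0.1]
gripper_width: 0.143
```

>>> drive_tool --pt "0.03 0.3 0.05 0.09" --pt "0.06 0.6 0.1 0.18" --pt "0.1 0.91 0.28 0.27" --pt "0.1 0.91 0.28 0.36" --pt "0.1 0.91 0.28 0.46" --pt "0.1 0.91 0.28 0.55" --pt "0.1 0.91 0.28 0.64" --pt "0.1 0.91 0.28 0.74" --pt "0.1 0.91 0.28 0.83" --pt "0.1 0.91 0.28 0.83"

```text
time_s: 7.18
tcp_pos: [0.4459, -0.1106, 0.2165]
ee_rot: [[-0.685, -0.729, -0.001], [-0.729, 0.685, 0.0], [0.001, 0.001, -1.0]]
wrist_force: [-0.4, -0.3, -0.0]
gripper_width: 0.005
```

Run:
```python
from h import *
from station import telemetry,capture
s=telemetry.sense();c=capture("wrist");st(s);g=np.load("g.npy")
pickle.dump((s,c),open("w3.pkl","wb"))
cv2.imwrite("pics/w3.png",c["color"])
print(proj(c,G(g,[[-128.5,-95,52],[-128.5,-135,60],[-128.5,-55,60]]),s).round(0))
print(rows(s,[rodt(g,99.5,.22,62),rodt(g,99.5,.117,62)]))
```

```text
t 7.17 tcp [ 0.4459 -0.1106  0.2165] F [-0.4 -0.3 -0. ] w 0.4 j [  6.  10. -28.  -0. -51. -50.]
[[269. 246.]
 [216. 250.]
 [323. 251.]]
([[np.float64(-0.02), np.float64(-0.01), np.float64(-0.03), np.float64(0.0)], [np.float64(-0.02), np.float64(-0.02), np.float64(0.83), np.float64(0.0)]], np.float64(136.76709491164593))
```

View pics/w3.png

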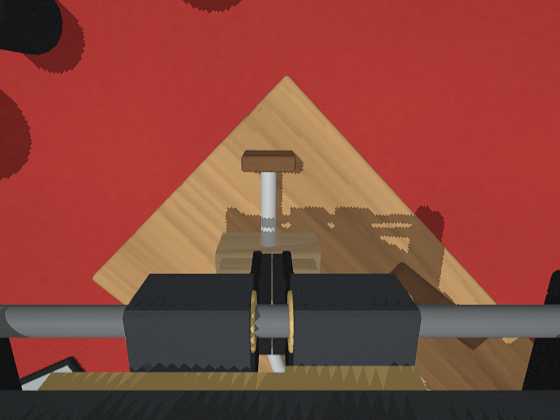

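Wrist view: the caddy's rear-face top edge runs from (216,253) to (321,253), matching the prediction (216–323, 250). The fingers are centred behind it over the rod. Next I descend and push.

>>> drive_tool --pt "-0.02 -0.02 0.3 0" --pt "-0.02 -0.02 0.6 0" --pt "-0.02 -0.02 0.83 0" --pt "-0.02 -0.02 0.83 0"

```text
time_s: 7.72
tcp_pos: [0.4485, -0.1106, 0.1156]
ee_rot: [[-0.685, -0.729, -0.005], [-0.729, 0.685, -0.0], [0.004, 0.004, -1.0]]
wrist_force: [0.3, -0.0, -0.1]
gripper_width: 0.004
```

```bash
cat > p.py <<'E'
import sys
from h import *
from station import telemetry
s=telemetry.sense();st(s);g=np.load("g.npy")
R,ya=rows(s,[rodt(g,float(L),.117,47.5) for L in sys.argv[1:]]);print(ya)
for x in R: print([float(k) for k in x],end=", ")
E
python3 p.py 95 108 121 134 147 160 173 186 199 211
```

```text
t 7.72 tcp [ 0.4485 -0.1106  0.1156] F [ 0.3 -0.  -0.1] w 0.3 j [  6.  19. -35.  -0. -36. -50.]
136.78215553146347
[-0.09, -0.0, -0.01, 0.0], [-0.2, -0.0, -0.01, 0.0], [-0.31, -0.0, -0.01, 0.0], [-0.42, -0.0, -0.01, 0.0], [-0.53, -0.03, -0.01, -0.04], [-0.64, -0.05, -0.01, -0.08], [-0.75, -0.07, -0.02, -0.12], [-0.86, -0.07, -0.02, -0.17], [-0.98, -0.06, -0.02, -0.21], [-1.08, -0.04, -0.02, -0.25],
```

>>> drive_tool --pt "-0.09 0 -0.01 0" --pt "-0.2 0 -0.01 0" --pt "-0.31 0 -0.01 0" --pt "-0.42 0 -0.01 0" --pt "-0.53 -0.03 -0.01 -0.04" --pt "-0.64 -0.05 -0.01 -0.08" --pt "-0.75 -0.07 -0.01 -0.12" --pt "-0.86 -0.07 -0.01 -0.17" --pt "-0.97 -0.06 -0.01 -0.21"

```text
time_s: 8.85
tcp_pos: [0.5356, -0.0303, 0.1195]
ee_rot: [[-0.327, -0.945, 0.001], [-0.945, 0.327, -0.001], [0.0, -0.001, -1.0]]
wrist_force: [-1.1, -3.9, 0.6]
gripper_width: 0.005
```

```bash
python3 p.py 212 225 238 251 264 277 290 303 313
```

```text
t 8.85 tcp [ 0.5356 -0.0303  0.1195] F [-1.1 -3.9  0.6] w 0.4 j [ 14.  25. -24.   0. -41. -33.]
160.94183527630045
[-0.11, -0.02, 0.02, -0.04], [-0.22, -0.04, 0.02, -0.08], [-0.33, -0.05, 0.02, -0.13], [-0.45, -0.05, 0.02, -0.17], [-0.56, -0.04, 0.02, -0.21], [-0.67, -0.02, 0.02, -0.26], [-0.78, 0.01, 0.02, -0.3], [-0.89, 0.05, 0.02, -0.34], [-0.97, 0.08, 0.02, -0.38],
```

>>> drive_tool --pt "-0.11 -0.02 0.02 -0.04" --pt "-0.22 -0.04 0.02 -0.08" --pt "-0.33 -0.05 0.02 -0.13" --pt "-0.45 -0.05 0.02 -0.17" --pt "-0.56 -0.04 0.02 -0.21" --pt "-0.67 -0.02 0.02 -0.26" --pt "-0.78 0.01 0.02 -0.3" --pt "-0.89 0.05 0.02 -0.34" --pt "-0.97 0.08 0.02 -0.38"

```text
time_s: 9.98
tcp_pos: [0.5657, 0.0837, 0.1175]
ee_rot: [[0.415, -0.91, 0.004], [-0.91, -0.415, 0.001], [0.001, -0.003, -1.0]]
wrist_force: [0.8, -2.7, 0.2]
gripper_width: 0.004
```

```bash
python3 p.py 326 339 352 365 378 391 404 417 425 440 450 454.6
```

```text
t 9.97 tcp [0.5657 0.0837 0.1175] F [ 0.8 -2.7  0.2] w 0.3 j [ 25.  27. -20.   0. -43.  -0.]
-155.46664310419584
[-0.11, -0.02, 0.0, -0.04], [-0.22, -0.04, 0.0, -0.08], [-0.33, -0.05, 0.0, -0.13], [-0.44, -0.05, 0.0, -0.17], [-0.55, -0.02, 0.0, -0.19], [-0.65, 0.02, 0.0, -0.19], [-0.75, 0.06, 0.0, -0.19], [-0.85, 0.1, 0.0, -0.19], [-0.91, 0.12, 0.0, -0.19], [-1.03, 0.17, 0.0, -0.19], [-1.11, 0.2, 0.0, -0.19], [-1.14, 0.21, 0.0, -0.19],
```

>>> drive_tool --pt "-0.11 -0.02 0 -0.04" --pt "-0.22 -0.04 0 -0.08" --pt "-0.33 -0.05 0 -0.13" --pt "-0.44 -0.05 0 -0.17" --pt "-0.55 -0.02 0 -0.19" --pt "-0.65 0.02 0 -0.19" --pt "-0.75 0.06 0 -0.19" --pt "-0.85 0.1 0 -0.19" --pt "-0.91 0.12 0 -0.19"

```text
time_s: 11.1
tcp_pos: [0.5064, 0.1766, 0.1171]
ee_rot: [[0.721, -0.693, 0.002], [-0.693, -0.721, 0.001], [0.001, -0.002, -1.0]]
wrist_force: [4.1, -4.2, 3.8]
gripper_width: 0.006
```

```bash
python3 p.py 434 442 448 452 455 458
python3 - <<'E'
from station import capture
from h import *
c=capture("side");crop(c,160,150,420,310,3,"pics/s4.png")
E
```

```text
t 11.1 tcp [0.5064 0.1766 0.1171] F [ 4.1 -4.2  3.8] w 0.5 j [ 37.  25. -25.   0. -41.   9.]
-133.8985971421509
[-0.08, -0.01, 0.0, -0.0], [-0.14, -0.01, 0.0, -0.0], [-0.19, -0.01, 0.0, -0.0], [-0.23, -0.01, 0.0, -0.0], [-0.25, -0.01, 0.0, -0.0], [-0.28, -0.01, 0.0, -0.0],
```

View pics/s4.png

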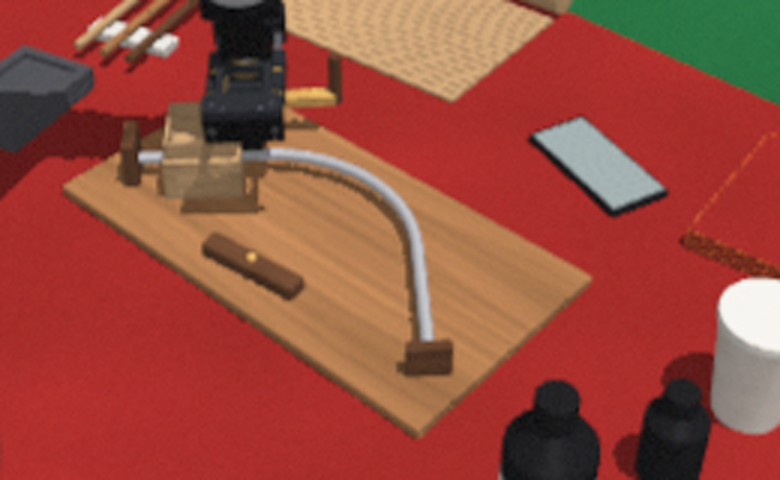

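The side view shows the caddy at crop (205,160), on the last straight and about 30 mm short of the stop, with the keeper open. I push it on.

>>> drive_tool --pt "-0.08 -0.01 0 0" --pt "-0.14 -0.01 0 0" --pt "-0.19 -0.01 0 0" --pt "-0.23 -0.01 0 0" --pt "-0.25 -0.01 0 0" --pt "-0.25 -0.01 0 0"

```text
time_s: 11.9
tcp_pos: [0.4867, 0.1972, 0.1166]
ee_rot: [[0.721, -0.693, 0.003], [-0.693, -0.721, -0.0], [0.002, -0.001, -1.0]]
wrist_force: [8.3, -5.9, 2.7]
gripper_width: 0.003
```

```bash
python3 p.py 455 460
```

```text
t 11.9 tcp [0.4867 0.1972 0.1166] F [ 8.3 -5.9  2.7] w 0.2 j [ 40.  24. -26.   0. -40.   6.]
-133.8987970248041
[-0.02, 0.0, -0.0, -0.0], [-0.06, 0.0, -0.0, -0.0],
```

>>> drive_tool --pt "-0.02 0 0 0" --pt "-0.03 0 0 0" --pt "-0.03 0 0 0"

```text
time_s: 12.28
tcp_pos: [0.4863, 0.1976, 0.1168]
ee_rot: [[0.721, -0.693, 0.005], [-0.693, -0.721, -0.003], [0.006, -0.001, -1.0]]
wrist_force: [19.9, -18.3, -1.2]
gripper_width: 0.005
```

>>> drive_tool --pt "0.15 0 0 0" --pt "0.2 0 -0.4 0" --pt "0.2 0 -0.8 0" --pt "0.2 0 -0.8 0" --fingers 50

```text
time_s: 12.78
tcp_pos: [0.501, 0.1846, 0.2153]
ee_rot: [[0.72, -0.694, 0.005], [-0.694, -0.72, 0.005], [0.0, -0.007, -1.0]]
wrist_force: [0.2, -0.6, -0.0]
gripper_width: 0.377
```

Run:
```python
from h import *
from station import telemetry
s=telemetry.sense();st(s);g=np.load("g.npy")
print(rows(s,[pegt(g,94.5,.215),pegt(g,94.5,.154)]))
p=pegt(g,94.5,.154);s2=dict(s);s2["tcp_pos"]=np.array(p[:3]);a=np.radians(p[3]);R=np.array([[-np.sin(a),np.cos(a),0],[np.cos(a),np.sin(a),0],[0,0,-1]]);s2["ee_rot"]=R
print(*[[float(k) for k in x] for x in rows(s2,[pegt(g,a,.154) for a in [*range(86,4,-9),3]])[0]],sep=", ")
```

```text
t 12.78 tcp [0.501  0.1846 0.2153] F [ 0.2 -0.6 -0. ] w 32.8 j [ 38.  17. -19.  -0. -54.   8.]
([[np.float64(0.79), np.float64(-0.58), np.float64(0.01), np.float64(-0.04)], [np.float64(0.79), np.float64(-0.58), np.float64(0.51), np.float64(-0.04)]], np.float64(-133.9460197298769))
[-0.01, 0.14, 0.0, 0.07], [-0.04, 0.28, 0.0, 0.15], [-0.1, 0.41, 0.0, 0.23], [-0.17, 0.53, 0.0, 0.31], [-0.26, 0.64, 0.0, 0.39], [-0.37, 0.74, 0.0, 0.47], [-0.49, 0.81, 0.0, 0.55], [-0.63, 0.87, 0.0, 0.62], [-0.77, 0.9, 0.0, 0.7], [-0.91, 0.92, 0.0, 0.78], [-0.94, 0.92, 0.0, 0.8]
```

>>> drive_tool --pt "0.4 -0.29 0 -0.04" --pt "0.79 -0.58 0 -0.04" --pt "0.79 -0.58 0 -0.04" --pt "0.79 -0.58 0.25 -0.04" --pt "0.79 -0.58 0.51 -0.04" --pt "0.79 -0.58 0.51 -0.04" --fingers 50

```text
time_s: 13.52
tcp_pos: [0.6135, 0.1672, 0.147]
ee_rot: [[0.773, -0.634, -0.009], [-0.634, -0.773, -0.003], [-0.005, 0.008, -1.0]]
wrist_force: [0.1, -0.3, 0.9]
gripper_width: 0.576
```

>>> drive_tool --pt "0 0 0 0" --pt "0 0 0 0" --pt "0 0 0 0" --pt "0 0 0 0" --fingers 24

```text
time_s: 14.02
tcp_pos: [0.6168, 0.1679, 0.1516]
ee_rot: [[0.773, -0.634, 0.001], [-0.634, -0.773, 0.001], [0.0, -0.001, -1.0]]
wrist_force: [-0.3, -0.6, 0.3]
gripper_width: 0.293
```

>>> drive_tool --pt "-0.01 0.14 0 0.07" --pt "-0.04 0.28 0 0.15" --pt "-0.1 0.41 0 0.23" --pt "-0.17 0.53 0 0.31" --pt "-0.26 0.64 0 0.39" --pt "-0.37 0.74 0 0.47" --pt "-0.49 0.81 0 0.55" --pt "-0.63 0.87 0 0.62" --pt "-0.77 0.9 0 0.7" --pt "-0.77 0.9 0 0.7"

```text
time_s: 15.28
tcp_pos: [0.4763, 0.1432, 0.1514]
ee_rot: [[-0.491, -0.871, 0.0], [-0.871, 0.491, 0.0], [-0.0, -0.0, -1.0]]
wrist_force: [0.2, 0.2, 0.4]
gripper_width: 0.274
```

Run:
```python
from h import *
from station import telemetry,capture
s=telemetry.sense();st(s);g=np.load("g.npy")
print([[float(k) for k in x] for x in rows(s,[pegt(g,a,.154) for a in (8,3,-1)])[0]])
c=capture("wrist");t=capture("side")
k=cv2.resize(t["color"][150:260,160:300],None,fx=2.2,fy=2.2)
im=np.zeros((420,560+k.shape[1],3),np.uint8);im[:,:560]=c["color"];im[:k.shape[0],560:]=k;cv2.imwrite("pics/w5.png",cv2.resize(im,None,fx=.9,fy=.9))
```

```text
t 15.28 tcp [0.4763 0.1432 0.1514] F [0.2 0.2 0.4] w 23.8 j [ 35.  19. -28.  -0. -43. -65.]
[[-0.01, 0.08, -0.02, 0.06], [-0.02, 0.16, -0.02, 0.1], [-0.04, 0.22, -0.02, 0.13]]
```

View pics/w5.png

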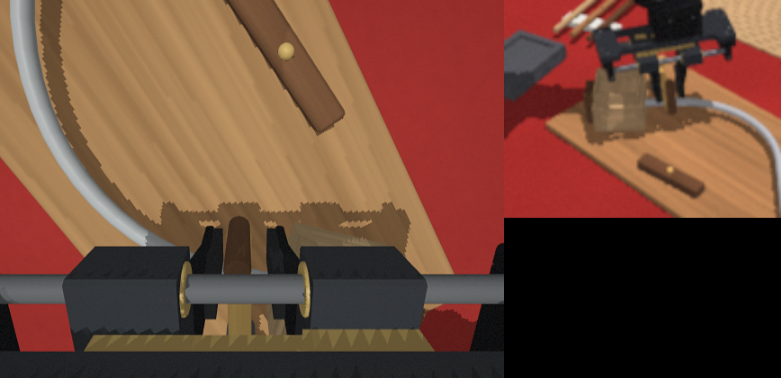

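Peg is between the fingers at (237,235), moving with them; the caddy is at the stop in the side inset (617,100). I finish shutting the keeper.

>>> drive_tool --pt "-0.01 0.08 -0.02 0.06" --pt "-0.02 0.16 -0.02 0.1" --pt "-0.04 0.22 -0.02 0.13" --pt "-0.04 0.22 -0.02 0.13"

```text
time_s: 15.88
tcp_pos: [0.4567, 0.1602, 0.1534]
ee_rot: [[-0.699, -0.715, 0.0], [-0.715, 0.699, 0.0], [-0.0, -0.0, -1.0]]
wrist_force: [-0.0, -0.3, -0.2]
gripper_width: 0.274
```

Run:
```python
from h import *
from station import telemetry,capture
s=telemetry.sense();st(s);g=np.load("g.npy")
w=s["tcp_pos"][:2]-G(g,[157,85,0])[0,:2];print(np.hypot(*w),(np.degrees(np.arctan2(w[1],w[0])-g[2])-180+90)%360-90)
c=capture("wrist")
cv2.imwrite("pics/w6.png",c["color"]);pickle.dump((s,c),open("w6.pkl","wb"))
# dark-brown peg top blob estimate near gripper centre
im=c["color"][230:275,225:330];cv2.imwrite("pics/w6c.png",cv2.resize(im,None,fx=3,fy=3))
print(proj(c,G(g,[[47,85,106],[47-0,85,106]]),s).round(0), (rows(s,[pegt(g,-4,.154)])))
```

```text
t 15.88 tcp [0.4567 0.1602 0.1534] F [-0.  -0.3 -0.2] w 23.8 j [ 39.  17. -30.   0. -43. -83.]
0.10914903515269077 -0.6309016462578256
[[270. 294.]
 [270. 294.]] ([[np.float64(0.01), np.float64(0.05), np.float64(-0.01), np.float64(0.03)]], np.float64(135.67019879211125))
```

>>> drive_tool --pt "0 0.05 0 0" --pt "0 0.05 0 0"

```text
time_s: 16.18
tcp_pos: [0.4535, 0.1632, 0.1534]
ee_rot: [[-0.699, -0.715, 0.003], [-0.715, 0.699, -0.002], [-0.0, -0.003, -1.0]]
wrist_force: [9.0, -8.4, -2.8]
gripper_width: 0.274
```

>>> drive_tool --pt "0 0 0 0" --pt "0 0 0 0" --pt "0 0 -0.4 0" --pt "0.3 0 -0.9 0" --pt "0.3 0 -0.9 0" --fingers 45

```text
time_s: 16.8
tcp_pos: [0.4269, 0.1388, 0.2651]
ee_rot: [[-0.7, -0.714, 0.006], [-0.714, 0.7, 0.005], [-0.008, -0.001, -1.0]]
wrist_force: [0.8, -0.3, -0.4]
gripper_width: 0.516
```

Run:
```python
from h import *
from station import telemetry,capture
s=telemetry.sense();st(s);g=np.load("g.npy")
c=capture("wrist");t=capture("top")
pickle.dump((s,c,t),open("w7.pkl","wb"))
k=cv2.resize(t["color"][180:270,175:265],None,fx=4,fy=4,interpolation=cv2.INTER_CUBIC)
im=np.zeros((420,560+360,3),np.uint8);im[:,:560]=c["color"];im[:360,560:]=k;cv2.imwrite("pics/w7.png",cv2.resize(im[:,120:],None,fx=1,fy=1))
print(proj(c,G(g,[[47,85,106],[95,177,66],[60,100,60]]),s).round(0),proj(t,G(g,[47,85,106])))
for y in(.0,):
  print(rows(s,[(.484,-.3416,.25,90),(.484,-.3416,.25,-90)]))
```

```text
t 16.8 tcp [0.4269 0.1388 0.2651] F [ 0.8 -0.3 -0.4] w 44.9 j [ 39.   6. -26.   0. -58. -83.]
[[263. 258.]
 [366. 286.]
 [281. 248.]] [[231.36801032 229.3174624 ]]
([[np.float64(2.53), np.float64(-3.14), np.float64(0.11), np.float64(0.4)], [np.float64(2.53), np.float64(-3.14), np.float64(0.11), np.float64(-1.17)]], np.float64(135.577740409648))
```

View pics/w7.png

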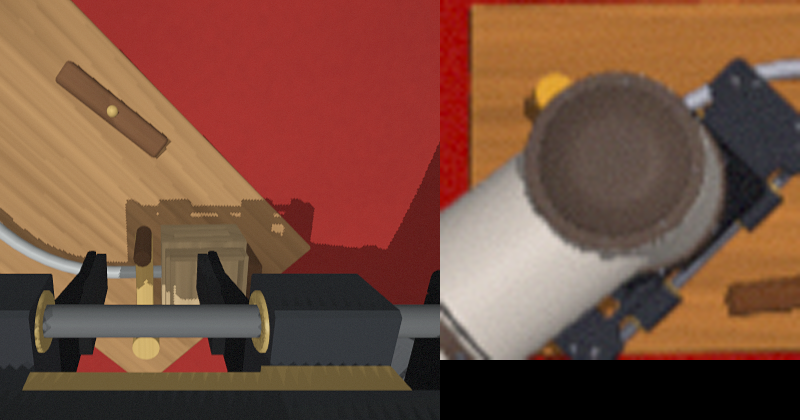

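Peg top seen at wrist pixel (263,257), against a shut prediction of (263,258). With 12 N at the joint stop, the keeper is shut and the caddy is home. Next is the ink bottle.

>>> drive_tool --pt "0.3 -0.3 0 -0.09" --pt "0.6 -0.6 0 -0.18" --pt "0.8 -1 0 -0.28" --pt "0.8 -1 0 -0.37" --pt "0.8 -1 0 -0.46" --pt "0.8 -1 0 -0.55" --pt "0.8 -1 0 -0.65" --pt "0.8 -1 0 -0.74" --pt "0.8 -1 0 -0.83" --pt "0.8 -1 0 -0.9" --fingers 75

```text
time_s: 18.15
tcp_pos: [0.4449, -0.0137, 0.2594]
ee_rot: [[0.857, -0.515, -0.004], [-0.515, -0.857, -0.001], [-0.003, 0.003, -1.0]]
wrist_force: [-0.3, 0.4, 0.4]
gripper_width: 0.864
```

Run:
```python
from h import *
from station import telemetry
s=telemetry.sense();st(s)
_,d=pickle.load(open("d0.pkl","rb"))
print("pink",tri([(d["top"],(452,242),0),(d["side"],(413,319),0)]))
print(rows(s,[(.484,-.3416,.25,-90)]))
```

```text
t 18.15 tcp [ 0.4449 -0.0137  0.2594] F [-0.3  0.4  0.4] w 75.2 j [ 19.   6. -26.  -0. -58.  40.]
pink [ 0.4326975  -0.43522206  0.08642741]
([[np.float64(1.69), np.float64(2.17), np.float64(0.08), np.float64(-0.27)]], np.float64(-120.98490037721454))
```

>>> drive_tool --pt "0.4 0.5 0 0" --pt "0.8 1 0 0"

```text
time_s: 18.4
tcp_pos: [0.4614, -0.1383, 0.2596]
ee_rot: [[0.856, -0.517, -0.003], [-0.517, -0.856, 0.0], [-0.003, 0.001, -1.0]]
wrist_force: [1.9, -0.0, -0.7]
gripper_width: 0.861
```

>>> drive_tool --pt "0.4 0.5 0 -0.09" --pt "0.89 1 0 -0.18" --pt "0.89 1 0 -0.27" --pt "0.89 1 0 -0.27" --pt "0.89 1 0 -0.27"

```text
time_s: 19.02
tcp_pos: [0.4895, -0.2955, 0.2593]
ee_rot: [[1.0, -0.008, -0.003], [-0.008, -1.0, 0.002], [-0.004, -0.001, -1.0]]
wrist_force: [0.0, -0.3, 0.9]
gripper_width: 0.862
```

Run:
```python
from h import *
from station import telemetry,capture
s=telemetry.sense();c=capture("wrist");st(s)
pickle.dump((s,c),open("w8.pkl","wb"));cv2.imwrite("pics/w8.png",c["color"])
print(proj(c,[[.484,-.3416,.095],[.484,-.3416,0]],s).round(0),rows(s,[(.484,-.3416,.25,-90)]))
```

```text
t 19.02 tcp [ 0.4895 -0.2955  0.2593] F [ 0.  -0.3  0.9] w 75.0 j [-15.  18. -10.  -0. -62. 104.]
[[333. 219.]
 [318. 188.]] ([[np.float64(-0.04), np.float64(0.38), np.float64(0.08), np.float64(-0.0)]], np.float64(-90.46777778450168))
```

View pics/w8.png

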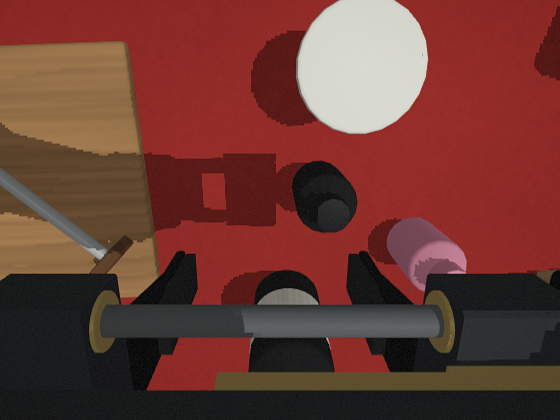

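>>> drive_tool --pt "-0.03 0.4 0 0" --pt "-0.03 0.4 0 0" --pt "-0.03 0.4 0.3 0" --pt "-0.03 0.4 0.6 0" --pt "-0.03 0.4 0.6 0"

```text
time_s: 19.7
tcp_pos: [0.4845, -0.3418, 0.1867]
ee_rot: [[1.0, -0.006, -0.006], [-0.006, -1.0, 0.003], [-0.006, -0.003, -1.0]]
wrist_force: [-0.2, 0.5, 0.2]
gripper_width: 0.859
```

>>> drive_tool --pt "0 0 0.3 0" --pt "0 0 0.63 0" --pt "0 0 0.63 0"

```text
time_s: 20.08
tcp_pos: [0.4852, -0.3428, 0.1127]
ee_rot: [[1.0, -0.006, -0.004], [-0.006, -1.0, 0.002], [-0.004, -0.002, -1.0]]
wrist_force: [0.5, -0.3, 0.8]
gripper_width: 0.861
```

>>> drive_tool --pt "0 0 0 0" --pt "0 0 0 0" --pt "0 0 0 0" --pt "0 0 0 0" --pt "0 0 0 0" --fingers 46

```text
time_s: 20.7
tcp_pos: [0.4866, -0.3438, 0.1153]
ee_rot: [[1.0, -0.006, 0.002], [-0.006, -1.0, -0.001], [0.002, 0.001, -1.0]]
wrist_force: [-1.1, 3.5, 6.3]
gripper_width: 0.588
```

>>> drive_tool --pt "0 0 -0.15 0" --pt "0 0 -0.4 0" --pt "0 0 -0.7 0" --pt "0 0 -1 0" --pt "0 0 -1 0"

```text
time_s: 21.32
tcp_pos: [0.487, -0.3447, 0.2368]
ee_rot: [[1.0, -0.007, 0.006], [-0.007, -1.0, -0.003], [0.006, 0.003, -1.0]]
wrist_force: [-0.4, 0.5, -2.8]
gripper_width: 0.591
```

>>> drive_tool --pt "0 0 -0.2 0" --pt "0 -0.3 -0.3 0" --pt "0 -0.65 -0.3 0" --pt "0 -1 -0.3 0" --pt "0 -1 -0.3 0"

```text
time_s: 21.95
tcp_pos: [0.4858, -0.2217, 0.2681]
ee_rot: [[1.0, -0.004, -0.003], [-0.004, -1.0, 0.001], [-0.003, -0.001, -1.0]]
wrist_force: [0.6, -0.4, -2.5]
gripper_width: 0.588
```

Run:
```python
from h import *
from station import telemetry
s=telemetry.sense();st(s);g=np.load("g.npy")
x,y,_=G(g,[95-90,139,0])[0]
print(rows(s,[(x,y,.26,np.degrees(g[2])-90)]))
```

```text
t 21.95 tcp [ 0.4858 -0.2217  0.2681] F [ 0.6 -0.4 -2.5] w 51.1 j [ -7.  14. -14.  -0. -61.  97.]
([[np.float64(-0.82), np.float64(-3.22), np.float64(0.07), np.float64(-0.41)]], np.float64(-90.22155986145144))
```

>>> drive_tool --pt "-0.07 -0.3 0 0" --pt "-0.13 -0.6 0 0" --pt "-0.2 -0.9 0 0"

```text
time_s: 22.32
tcp_pos: [0.4628, -0.1154, 0.2683]
ee_rot: [[1.0, -0.008, -0.002], [-0.008, -1.0, 0.0], [-0.002, -0.0, -1.0]]
wrist_force: [0.6, -0.2, -1.4]
gripper_width: 0.585
```

>>> drive_tool --pt "-0.07 -0.3 0 0" --pt "-0.13 -0.6 0 0" --pt "-0.2 -0.9 0 0"

```text
time_s: 22.7
tcp_pos: [0.4396, -0.0072, 0.2686]
ee_rot: [[1.0, -0.008, -0.002], [-0.008, -1.0, -0.001], [-0.002, 0.001, -1.0]]
wrist_force: [0.8, 0.8, -1.5]
gripper_width: 0.59
```

>>> drive_tool --pt "-0.07 -0.3 0 -0.09" --pt "-0.13 -0.6 0 -0.18" --pt "-0.2 -0.9 0 -0.27" --pt "-0.2 -0.9 0 -0.36" --pt "-0.2 -0.9 0 -0.41" --pt "-0.2 -0.9 0 -0.41"

```text
time_s: 23.45
tcp_pos: [0.4168, 0.1, 0.2687]
ee_rot: [[0.689, 0.725, -0.002], [0.725, -0.689, -0.001], [-0.002, -0.001, -1.0]]
wrist_force: [-0.2, -0.5, -2.2]
gripper_width: 0.587
```

Run:
```python
from h import *
from station import telemetry
s=telemetry.sense();st(s);g=np.load("g.npy")
x,y,_=G(g,[95-90,139,0])[0]
print(rows(s,[(x,y,.26,np.degrees(g[2])-90)]))
```

```text
t 23.45 tcp [0.4168 0.1    0.2687] F [-0.2 -0.5 -2.2] w 51.1 j [ 35.   4. -27.  -0. -59. 101.]
([[np.float64(0.24), np.float64(-0.55), np.float64(0.07), np.float64(0.0)]], np.float64(-43.5214751312553))
```

>>> drive_tool --pt "0.12 -0.28 0 0" --pt "0.24 -0.55 0 0" --pt "0.24 -0.55 0 0" --pt "0.24 -0.55 0 0"

```text
time_s: 23.95
tcp_pos: [0.3888, 0.1663, 0.2693]
ee_rot: [[0.688, 0.726, -0.001], [0.726, -0.688, -0.001], [-0.001, -0.0, -1.0]]
wrist_force: [0.8, -0.3, -2.3]
gripper_width: 0.588
```

Run:
```python
from h import *
from station import telemetry,capture
s=telemetry.sense();c=capture("wrist");st(s);g=np.load("g.npy")
pickle.dump((s,c),open("w9.pkl","wb"))
p=[[95+a*35,139+b*35,80] for a,b in((1,1),(1,-1),(-1,-1),(-1,1))]+[[95+a*31,139+b*31,80] for a,b in((1,1),(1,-1),(-1,-1),(-1,1))]
q=proj(c,G(g,p),s);print(q.round(0))
im=cv2.resize(c["color"][100:300,130:410],None,fx=2.8,fy=2.8,interpolation=cv2.INTER_CUBIC);cv2.imwrite("pics/w9.png",im)
```

```text
t 23.95 tcp [0.3888 0.1663 0.2693] F [ 0.8 -0.3 -2.3] w 51.2 j [ 45.   3. -28.  -0. -59.  91.]
[[223.  34.]
 [322.  35.]
 [318. 135.]
 [226. 135.]
 [229.  40.]
 [316.  41.]
 [313. 130.]
 [231. 129.]]
```

View pics/w9.png

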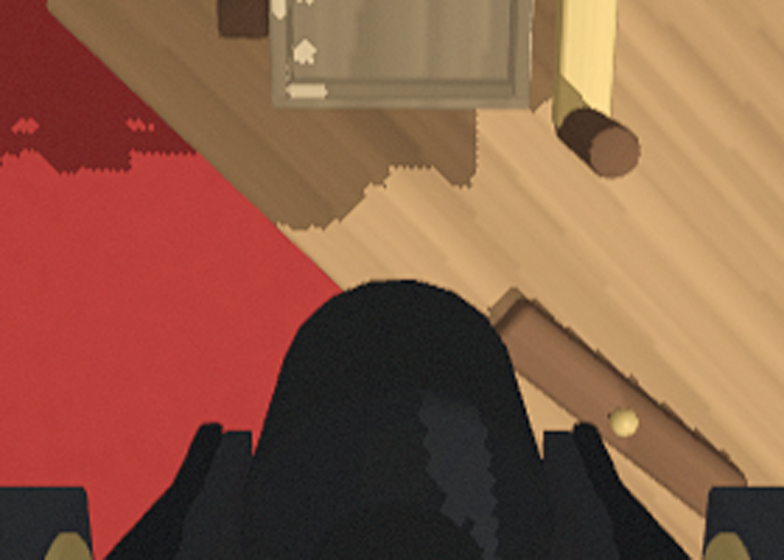

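The view shows the caddy rim's lower edge at crop v≈106 and its sides at u≈272 and 533, about 2 mm from the prediction. That puts the well centre at guide (93,138). The peg at (613,150) is across, shut. I place the bottle.

Run:
```python
from h import *
from station import telemetry
s=telemetry.sense();st(s);g=np.load("g.npy")
x,y,_=G(g,[94.2,138,0])[0];print(x,y,rows(s,[(x,y,.25,np.degrees(g[2])-90)]))
```

```text
t 24.0 tcp [0.3889 0.1662 0.2694] F [-0.3 -0.2 -2.2] w 51.3 j [ 45.   3. -28.   0. -59.  91.]
0.4512609643204001 0.22949988033832883 ([[np.float64(0.74), np.float64(0.01), np.float64(0.16), np.float64(0.0)]], np.float64(-43.50185831848989))
```

>>> drive_tool --pt "0.25 0.01 0 0" --pt "0.5 0.01 0 0" --pt "0.74 0.01 0 0" --pt "0.74 0.01 0.16 0" --pt "0.74 0.01 0.3 0" --pt "0.74 0.01 0.3 0"

```text
time_s: 24.75
tcp_pos: [0.4505, 0.2291, 0.2322]
ee_rot: [[0.689, 0.725, -0.003], [0.725, -0.689, -0.003], [-0.004, -0.0, -1.0]]
wrist_force: [0.2, -0.3, -2.2]
gripper_width: 0.587
```

Run:
```python
from h import *
from station import telemetry
s=telemetry.sense();st(s);g=np.load("g.npy")
x,y,_=G(g,[94.2,138,0])[0];print(rows(s,[(x,y,.177,np.degrees(g[2])-90)]))
```

```text
t 24.75 tcp [0.4505 0.2291 0.2322] F [ 0.2 -0.3 -2.2] w 51.1 j [ 45.  14. -21.  -0. -55.  91.]
([[np.float64(0.01), np.float64(0.0), np.float64(0.46), np.float64(0.0)]], np.float64(-43.531677208131256))
```

>>> drive_tool --pt "0.01 0 0.1 0" --pt "0.01 0 0.2 0" --pt "0.01 0 0.3 0" --pt "0.01 0 0.38 0" --pt "0.01 0 0.43 0" --pt "0.01 0 0.45 0" --pt "0.01 0 0.45 0" --pt "0.01 0 0.45 0"

```text
time_s: 25.75
tcp_pos: [0.4517, 0.2316, 0.1801]
ee_rot: [[0.687, 0.727, 0.001], [0.727, -0.687, 0.001], [0.001, 0.0, -1.0]]
wrist_force: [0.0, -0.6, -1.7]
gripper_width: 0.582
```

>>> drive_tool --pt "-0.02 0 0.02 0" --pt "-0.02 0 0.03 0" --pt "-0.02 0 0.03 0"

```text
time_s: 26.12
tcp_pos: [0.4498, 0.2296, 0.1761]
ee_rot: [[0.687, 0.727, -0.0], [0.727, -0.687, -0.0], [-0.0, 0.0, -1.0]]
wrist_force: [-0.3, -0.1, -1.4]
gripper_width: 0.584
```

>>> drive_tool --pt "0 0 0.01 0" --pt "0 0 0.02 0" --pt "0 0 0.02 0"

```text
time_s: 26.5
tcp_pos: [0.45, 0.2297, 0.1752]
ee_rot: [[0.687, 0.727, 0.001], [0.727, -0.687, 0.0], [0.001, 0.001, -1.0]]
wrist_force: [-3.4, -2.6, 6.2]
gripper_width: 0.583
```

The bottle is on the floor: Fz went up to 6 N at the expected height (0.060 + 0.115). I release it and rise.

>>> drive_tool --pt "0 0 0 0" --pt "0 0 0 0" --pt "0 0 0 0" --pt "0 0 -0.3 0" --pt "0 0 -0.7 0" --pt "0 0 -1 0" --pt "0 0 -1 0" --fingers 66

```text
time_s: 27.38
tcp_pos: [0.451, 0.2305, 0.2969]
ee_rot: [[0.687, 0.727, 0.006], [0.727, -0.687, 0.005], [0.007, 0.001, -1.0]]
wrist_force: [-0.1, -0.1, -0.6]
gripper_width: 0.762
```

>>> drive_tool --pt "-0.4 0 0 0" --pt "-0.85 0 0 0" --pt "-0.85 0 0 0" --pt "-0.85 0 0 0"

```text
time_s: 27.88
tcp_pos: [0.38, 0.1557, 0.2935]
ee_rot: [[0.687, 0.726, 0.0], [0.726, -0.687, 0.0], [0.0, 0.0, -1.0]]
wrist_force: [0.3, 0.5, 1.0]
gripper_width: 0.758
```

Run:
```python
from h import *
from station import telemetry,capture
s=telemetry.sense();c=capture("wrist");t=capture("side");st(s);g=np.load("g.npy")
pickle.dump((s,c,t),open("w10.pkl","wb"))
im=np.zeros((420,560+220,3),np.uint8);im[:,:560]=c["color"]
k=cv2.resize(t["color"][150:250,170:280],None,fx=2,fy=2,interpolation=cv2.INTER_CUBIC);im[:200,560:]=k
cv2.imwrite("pics/w10.png",im)
f=G(g,[[93,138,60],[93,138,155],[47,85,106]]);print(proj(c,f,s).round(0),proj(t,f).round(0))
p=[[93+a*35,138+b*35,80] for a,b in((1,1),(1,-1),(-1,-1),(-1,1))];print(proj(c,G(g,p),s).round(0))
```

```text
t 27.88 tcp [0.38   0.1557 0.2935] F [0.3 0.5 1. ] w 66.0 j [ 45.   0. -27.   0. -62.  91.]
[[272.  74.]
 [273.  64.]
 [342. 135.]] [[218. 196.]
 [214. 169.]
 [233. 192.]]
[[227.  23.]
 [319.  23.]
 [315. 118.]
 [229. 117.]]
```

The picture limit is reached, so I check numerically: the bottle's cap and body in the wrist image, and the peg's place.

Run:
```python
from h import *
s,c,t=pickle.load(open("w10.pkl","rb"));g=np.load("g.npy")
def blobs(im,lo,hi,x0,y0,x1,y1):
    m=cv2.inRange(im[y0:y1,x0:x1],lo,hi);n,l,st_,ce=cv2.connectedComponentsWithStats(m)
    return [(int(st_[i,4]),(st_[i,:4]+[x0,y0,0,0]).tolist(),(ce[i]+[x0,y0]).round(1).tolist()) for i in range(1,n) if st_[i,4]>60]
print("wrist dark",blobs(c["color"],(0,0,0),(55,55,55),190,0,380,200))
print("side dark",blobs(t["color"],(0,0,0),(50,50,50),185,140,250,230))
def at(cc,z,r,x,y,sm):
    th=np.linspace(0,6.28,60);q=proj(cc,G(g,np.c_[x+r*np.cos(th),y+r*np.sin(th),th*0+z]),sm);return q.min(0).round(1),q.max(0).round(1)
for z,r in((60,26),(124,26),(155,14)): print(z,"wrist",at(c,z,r,93,138,s),"side",at(t,z,r,93,138,None))
hsv=c["color"];print("row 70:",[tuple(int(v) for v in hsv[70,x]) for x in range(220,330,8)])
print("peg area",hsv[135,330:356:4].tolist(), hsv[155,330:356:4].tolist())
```

```text
wrist dark [(3183, [234, 29, 76, 79], [271.0, 69.3])]
side dark [(135, [219, 145, 11, 26], [223.1, 153.4]), (122, [185, 146, 11, 26], [190.6, 158.2]), (379, [208, 169, 18, 28], [216.0, 184.2])]
60 wrist (array([241.6,  39.9]), array([303.1, 105.6])) side (array([209.1, 190.4]), array([226.5, 200.9]))
124 wrist (array([234.1,  25.3]), array([311. , 107.8])) side (array([206.5, 173.1]), array([224.4, 183.3]))
155 wrist (array([249.1,  38.1]), array([296.2,  88.8])) side (array([209.4, 166.5]), array([219.2, 172. ]))
row 70: [(55, 80, 111), (87, 116, 136), (36, 34, 35), (22, 23, 23), (56, 56, 54), (60, 59, 57), (61, 60, 59), (66, 66, 64), (67, 65, 65), (58, 57, 57), (39, 40, 38), (38, 35, 32), (122, 164, 190), (141, 137, 131)]
peg area [[93, 138, 179], [29, 42, 61], [60, 85, 120], [61, 88, 125], [60, 87, 125], [72, 109, 146], [99, 146, 187]] [[104, 151, 192], [105, 153, 195], [101, 150, 191], [102, 151, 191], [100, 146, 188], [107, 157, 199], [108, 157, 198]]
```

```bash
python3 -c "
from station import order
print(order.finish_job())"
```

```text
the job is handed in; nothing more can be done
None
```

I handed the job in at about 28 s of the 72 s allowed; no verdict was reported.

I opened the keeper to about 1.65 rad and pushed the caddy round the bend until it pressed on the end stop at 27 N. I then shut the keeper until it met its stop at 12 N, and stood the short black bottle in the caddy's well and let go.

**Last checks:**
- **Bottle:** its outline in the wrist view matches an upright bottle at the well's centre to within about 1 mm. In the side view the bottle's top edge came out about 2–3 px lower than predicted, probably shading. When I set it down, it touched the floor at the expected height.
- **Caddy:** its centre measured about 2 mm from home, before the bottle went in; the limit is 12 mm.
- **Keeper:** the peg is still where it should be when shut.
- **Other items:** I saw no unplanned contact forces, but did not re-measure the bystanders at the end.

The viewer refused my final picture because the limit of 12 was reached, so these final checks are from image numbers rather than by eye.

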